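# Slide the pressure shoe into its spring-clip bracket

## Robot

A 6-joint arm with a two-finger parallel gripper is mounted at the origin on a cart in front of the work surface, level with it; the furniture and walls round the work are solid. World frame = base frame: x ahead of the robot, y to its left, z up, the work surface at z = 0. Lengths are in mm, angles in rad, forces in N, time in s.
With the tool pointing down it reaches from about 350 to 875 mm from the base axis. Payload 15.5 kg.
Tool frame: the origin (TCP) lies between the finger pads; the fingertips stand 8 mm ahead of it and the grasp point (between the pads) lies 11 mm behind it; z points along the fingers, y is the line along which they close (so a half turn about z gives the same grasp; the last joint's range is limited). The gripper opens to 85 mm and grips with 20 to 120 N. Pads are 22 mm wide; open, the fingers measure 114 mm over their backs; the gripper's body (76 mm by 85 mm) begins 54 mm behind the grasp point. The pads swing forward as they close: fully open they stand 13 mm farther back than shut.
Start: joints at [1.107, 0.494, 1.345, -0, 1.302, -0.096], TCP at [224.723, 583.204, 239.277] pointing down, gripper open.
Joint ranges: [-2.91, 2.91], [-0.82, 2.16], [0.22, 2.67], [-1.22, 4.37], [0.12, 2.79], [-3.08, 3.08]. Speed limits (rad/s): [1.89, 1.89, 2.57, 3.01, 3.01, 3.01].

## Interface

Orientations are given as a rotation vector (axis times angle).
In Python, from station import robot gives the robot as it stands.
- The arm moves only by the tool move_arm, never from a script. Its argument "deltas" is text: rows parted by semicolons, each of 7 numbers parted by spaces: the finger opening in mm, from 0 to 85.4, then the shift along the world's x, y, z normalised to -1 to 1, where 1 is 0.08 m, then the turn, a rotation vector about the world's x, y, z normalised to -1 to 1, where 1 is 90 degrees. In form: jaw dx dy dz ax ay az; .... A call has 1 to 8 rows; each row is the pose to reach, as a shift and turn from the pose commanded when the call began; what a row does not reach only later rows make up. A row lasts 1/12 s, in which the tool goes at most 41.7 mm and 7.16 degrees, less where a joint would pass 70% of its speed; a pose out of reach is approached as far as the arm can. A call with a number of a shift or a turn outside -1 to 1 is refused whole. A call with a gripper value outside its range is refused whole. The fingers move at their own pace and stop on an object; the grip force is fixed at half the most. Time passes only in rows, so rows that repeat a pose let the fingers close. It gives the time, the measured TCP pose, the force, the opening and the grip force at its end, in the units of the state.
- robot.sense(): the state, without advancing time (a new reading comes with each control period).
- robot.get_image(name): name is "scene" or "top" or "wrist"; returns a dict with "image" (400x640x3 uint8, blue, green, red), "vertical_fov" (degrees; the focal length in pixels is half the picture's height over the tangent of half this angle, whatever the lens; pixels are square), "cx", "cy" (the principal point, pixels), "T" (4x4, takes a point from camera to world coordinates). Camera axes: x right, y up, looking along -z (the intrinsics and any distortion apply to the point x, -y, -z); pixel columns grow to the right and rows downward; lengths in mm; the calibration is good to about 2 mm. A picture is of the moment at which its call begins. There is no depth.
- robot.job_done(): hands the job in; it is judged then, once.
The state is a dict: "t": time; "joint_pos": joint angles; "qd": joint speeds; "joint_torque": joint torques, N m; "tcp_pos": TCP position; "tool_rot": TCP orientation; "contact_force": force on the tool from outside, world axes, zero at the start; "ft_torque": the same for the moment, N m; "opening": finger opening in mm; "grip_force": force on a finger pad.
Only numpy, scipy, OpenCV 4.12 (cv2) and the standard library are available. Lean on these libraries where they do the work, as an engineer would, in place of code of your own. Each camera call takes 0.05 s, during which the arm holds its last target. There are 200 camera calls.

## Task

The bench glass press needs its pressure shoe back: pick up the steel shoe by its rubber block, start its two ears in the side slots of the bracket, and slide it in past the spring clips until it sits flat and firmly against the stop bar. Feel for the stop and push gently, so that neither clips nor stop are strained, then let go, leaving the things round about where they are.

Things in the scene. Friction and masses are not known exactly. Their poses are not given: they have to be found in the camera images.
- shoe: Pressure shoe like a brake pad, 0.2-0.33 kg, flat on the table. Bare steel plate 60 (x) x 80 (y) x 6 mm; mid each y side an ear, 52 mm along x, corners rounded 6 mm, out to y = +-50 mm. On it a black hard rubber block, 44 (x) x 32 (y) mm, 6 to 40 mm above the underside: the grip. Origin: centre of underside, z up. Same after a half turn.
- bracket: Grey steel bracket fixed on the table; origin on the table, mid width. Flat bed, top at z = 8 mm, x -95 to +80, y -70 to +70 mm. The shoe slides in along the bracket's +x, lying on the bed, block up, an ear in each side slot. A force over 40 N of the shoe on bracket and clips is too much. A drawer unit 132 mm high stands between shoe and bracket: carry over it.
- slot_mouth (a point): Point on the bed midway between the slot mouths, at bracket x = -30 mm. Slots run from here to x = +80: side walls at y = +-52 mm (flared to +-62 at x = -47), over them lips from |y| = 44 outward, underside at z = 16.5, top 21 mm (turned up to 26 mm in front, to x = -42). Set the shoe on the open bed with its centre about 43 mm before this point, ears clear of the slots.
- near_clips (a point): Point on the bed midway between the first pair of spring clips (bracket x = 14 mm): sprung steel bumps, 10 mm round, reaching in to |y| = 47.5 mm, pushed outward by the ears at 1 to 3 N each. First felt when the shoe's centre is about 29 mm before this point; passing takes roughly 6 to 16 N, then steady drag of 5 to 12 N.
- far_clips (a point): Same for the second, equal pair of clips (bracket x = 28 mm), first felt when the shoe's centre is about 29 mm before this point; the push peaks at roughly 10 to 23 N within 8 mm, then steady drag of 7 to 17 N to the end. Beyond is the steel stop bar, 76 mm wide, 12 mm high, across the bed.
- home_mid (a point): Middle of the range where the shoe's centre may come home: bracket x = 22 mm, on the bed. The stop bar is set so that the shoe (front edge 30 mm ahead of its centre) stops anywhere from 10 mm before to 10 mm beyond this point. The setting is not measured: feel for it. At the rigid bar the push rises steeply above the drag; 5 to 8 N more is enough, over 25 N on the bar is too much.
- glass_pot: Bystander: round glass pot, 87 mm wide, 50 mm high; origin under its centre.
- bits_tub: Bystander: clear tub, 100x124 mm, 64 mm high; origin under its centre.
- lid_5: Bystander: black jar lid, 78 mm wide, 14 mm high; origin under its centre.
- ripple_strip: Bystander: strip of rippled sheet glass, 46x147 mm, 4 mm thick; origin under its centre.
Not all that is in view belongs to the job. Leave any orange look-alike of the shoe alone.

How it is judged:
By the outcome, as a careful person would: the job done as asked, in the order asked, and still so for the second after the job is handed in, with the robot touching nothing.
It also fails if it takes over 72 s, if anything falls off the work surface, if the arm or the gripper's body presses on something with over 40 N, if the wrist force passes 120 N, or if a joint passes its speed limit or range.

## Working session

There is one attempt and no reset: what is moved stays moved. The work goes in short steps, Python scripts to look and compute and a tool call to move; the robot and the scene stay as the last step left them, time stands still between calls to the robot, and variables do not carry over. Pictures are saved under pics/ and viewed, at most 10 in all, crops included, and the job is handed in when it is done.

Besides the shell and the picture viewer there is one more tool, called after "Call:" as a command line: name --argument value ..., lists and objects as JSON in quotes. move_arm: Moves the arm, as the interface text tells. Its arguments: {"type":"object","properties":{"deltas":{"type":"string"}},"required":["deltas"]}

```bash
mkdir -p pics; ls
python3 - <<'E'
from station import robot
import cv2,numpy as np,json
for n in("scene","top"):
    d=robot.get_image(n); cv2.imwrite(f"pics/{n}0.png",d["image"]); print(n,[k for k in d],d["vertical_fov"],d["cx"],d["cy"]); print(np.round(d["T"],3).tolist()); print({k:v for k,v in d.items() if k not in("image","T")})
print(robot.sense())
E
```

```text
pics
scene ['image', 'vertical_fov', 'cx', 'cy', 'T'] 46.24757014982702 318.3404766609061 202.5834146002485
[[-0.691, 0.48, -0.541, -573.563], [-0.723, -0.472, 0.505, 1104.218], [-0.013, 0.74, 0.673, 1421.052], [0.0, 0.0, 0.0, 1.0]]
{'vertical_fov': 46.24757014982702, 'cx': 318.3404766609061, 'cy': 202.5834146002485}
top ['image', 'vertical_fov', 'cx', 'cy', 'T'] 52.75694687610442 316.69718659889935 192.20821002427195
[[-0.025, 0.987, -0.158, 294.525], [-0.999, -0.029, -0.023, 89.96], [-0.027, 0.157, 0.987, 1539.341], [0.0, 0.0, 0.0, 1.0]]
{'vertical_fov': 52.75694687610442, 'cx': 316.69718659889935, 'cy': 192.20821002427195}
{'t': 0.1, 'joint_pos': array([ 1.10752440e+00,  4.94134807e-01,  1.34600657e+00,  5.16971376e-06,
        1.30249000e+00, -9.54771327e-02]), 'qd': array([ 0.00010379, -0.00066454, -0.00187808,  0.0005961 ,  0.00034823,
       -0.00229883]), 'joint_torque': array([ 1.74508474e-03, -8.83581090e+01, -3.84567225e+01,  1.38694440e-04,
        5.17772380e-03,  3.23126153e-05]), 'tcp_pos': array([224.58123162, 582.95815227, 238.77252641]), 'tool_rot': array([-5.74428707e-01, -3.08833351e+00,  1.56605924e-03]), 'contact_force': array([-0.0568611 ,  0.17386416, -0.42837173]), 'ft_torque': array([ 0.00142584,  0.00347893, -0.00668279]), 'grip_force': 0.0, 'opening': 85.78647224657703}
```

View pics/top0.png

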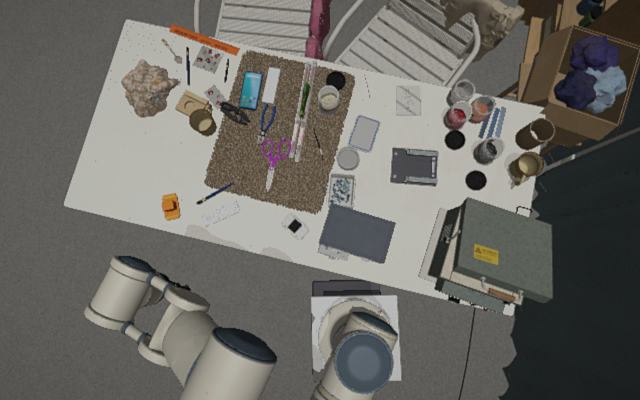

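View pics/scene0.png

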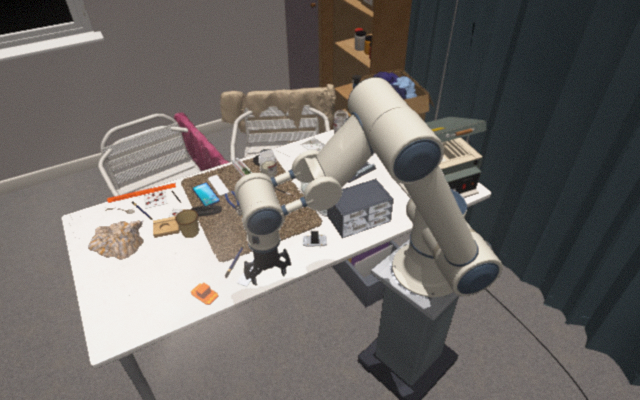

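The top view shows the bracket near (414,167), the drawer unit near (357,233), the shoe probably near (294,226), and the orange look-alike near (171,206). I'll enlarge the first three.

Run:
```python
import cv2,numpy as np
a=cv2.imread("pics/top0.png")
r=lambda c,s:cv2.resize(c,None,fx=s,fy=s,interpolation=cv2.INTER_CUBIC)
A=r(a[205:245,270:320],8); B=r(a[140:190,380:445],8)
o=np.zeros((400,400+520-0,3),np.uint8)
A=r(a[205:245,275:315],7);B=r(a[140:195,382:446],8)
o=np.zeros((440,800,3),np.uint8);o[:280,:280]=A;o[:440,288:800]=B
cv2.imwrite("pics/crop0.png",o)
```

```text
(no output)
```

View pics/crop0.png

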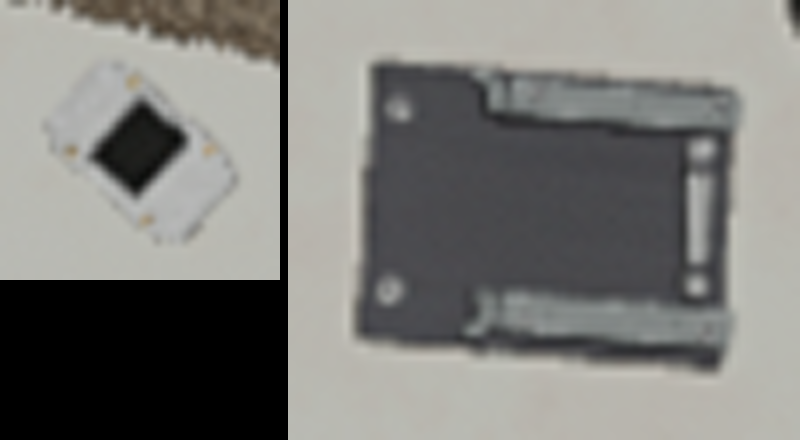

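```bash
cat > h.py <<'E'
import numpy as np,cv2
from station import robot
from scipy.optimize import least_squares
from scipy.spatial.transform import Rotation as R
def ray(d,uv,z):
    uv=np.atleast_2d(np.float64(uv)); f=d["image"].shape[0]/2/np.tan(np.radians(d["vertical_fov"]/2))
    v=np.c_[(uv[:,0]-d["cx"])/f,-(uv[:,1]-d["cy"])/f,-np.ones(len(uv))]@d["T"][:3,:3].T
    o=d["T"][:3,3]; return (o+v*((np.float64(z)-o[2])/v[:,2])[:,None])[:,:2]
def proj(d,P):
    P=np.atleast_2d(P); f=d["image"].shape[0]/2/np.tan(np.radians(d["vertical_fov"]/2))
    c=(P-d["T"][:3,3])@d["T"][:3,:3]; return np.c_[d["cx"]+f*c[:,0]/-c[:,2],d["cy"]-f*c[:,1]/-c[:,2]]
def fit(loc,W): # planar rigid fit: x,y,yaw,rms
    loc=np.float64(loc);W=np.float64(W);a=loc-loc.mean(0);b=W-W.mean(0)
    t=np.arctan2((a[:,0]*b[:,1]-a[:,1]*b[:,0]).sum(),(a*b).sum());M=np.array([[np.cos(t),-np.sin(t)],[np.sin(t),np.cos(t)]])
    p=W.mean(0)-M@loc.mean(0);e=W-(p+loc@M.T);return p.round(1),np.degrees(t).round(2),e.round(1).tolist()
E
python3 - <<'E'
from h import *
d=robot.get_image("top")
u=lambda c,o,s:(np.float64(c)+.5)/s-.5+np.float64(o)
S=ray(d,u([(143,97),(187,137),(135,195),(91,155)],(275,205),7),[40]*4)
print(S, np.linalg.norm(np.roll(S,-1,0)-S,axis=1))
B=ray(d,u(np.float64([(372,63),(357,338),(720,368)])-[288,0],(382,140),8),[8]*3)
print("br",B,np.linalg.norm(np.roll(B,-1,0)-B,axis=1)); print(fit([(-95,70),(-95,-70),(80,-70)],B))
T=ray(d,[(171,206),(357,233)],[0,132]);print(T)
dr=ray(d,[(330,205),(395,219),(387,262),(319,246)],[132]*4);print("drawer",dr)
E
```

```text
[[437.56704962 208.23879758]
 [415.59526656 185.16029987]
 [385.59299197 213.36277008]
 [407.42512505 236.45310522]] [31.86496991 41.17664151 31.77743872 41.28659313]
br [[ 707.21090197 -172.52181925]
 [ 571.44863063 -157.93658467]
 [ 551.64348108 -329.84637082]] [136.54348533 173.04686799 221.25152421]
(array([ 629.3, -259.1]), np.float64(-96.21), [[-2.0, -0.3], [1.4, -0.9], [0.6, 1.2]])
[[503.17024187 692.91501181]
 [372.13592049 -13.59589576]]
drawer [[ 472.65513173   77.01566651]
 [ 417.10922883 -147.4506029 ]
 [ 270.50240498 -111.99580991]
 [ 330.84956172  119.40190606]]
```

The bracket fit is good: origin about (629,-259), yaw -96°. The block is centred near (411,211), yaw -43°. I'll gather close views with the wrist camera, starting by moving over the shoe.

Call:
move_arm --deltas "85 0.15 -0.31 0 0 0 -0.016; 85 0.31 -0.62 0 0 0 -0.033; 85 0.47 -0.93 0 0 0 -0.049"

```text
t: 0.4
tcp_pos: [262.3, 507.9, 238.9]
tool_rot: [-0.693, -3.064, 0.001]
contact_force: [0.7, -0.0, 0.4]
opening: 85.2
grip_force: 0.0
```

Call:
move_arm --deltas "85 0.15 -0.31 0 0 0 -0.016; 85 0.31 -0.62 0 0 0 -0.033; 85 0.47 -0.93 0 0 0 -0.049"

```text
t: 0.65
tcp_pos: [300.2, 433.1, 239.1]
tool_rot: [-0.812, -3.035, 0.0]
contact_force: [0.8, 0.5, -0.3]
opening: 85.3
grip_force: 0.0
```

Call:
move_arm --deltas "85 0.15 -0.31 0 0 0 -0.016; 85 0.31 -0.62 0 0 0 -0.033; 85 0.47 -0.93 0 0 0 -0.049"

```text
t: 0.9
tcp_pos: [337.8, 358.7, 239.2]
tool_rot: [-0.928, -3.001, 0.0]
contact_force: [0.8, -0.8, -0.1]
opening: 85.5
grip_force: 0.0
```

Call:
move_arm --deltas "85 0.15 -0.31 0 0 0 -0.016; 85 0.31 -0.62 0 0 0 -0.033; 85 0.47 -0.93 0 0 0 -0.049"

```text
t: 1.15
tcp_pos: [375.4, 284.3, 239.2]
tool_rot: [-1.043, -2.963, 0.0]
contact_force: [-0.1, 0.5, 0.6]
opening: 85.4
grip_force: 0.0
```

Call:
move_arm --deltas "85 0.15 -0.31 0 0 0 -0.016; 85 0.31 -0.62 0 0 0 -0.033; 85 0.47 -0.93 0 0 0 -0.049; 85 0.47 -0.93 0 0 0 -0.049; 85 0.47 -0.93 0 0 0 -0.049"

```text
t: 1.57
tcp_pos: [413.1, 210.2, 239.2]
tool_rot: [-1.158, -2.92, 0.0]
contact_force: [-0.6, 0.2, -0.8]
opening: 84.9
grip_force: 0.0
```

Run:
```python
from h import *
d=robot.get_image("wrist");cv2.imwrite("pics/w1.png",d["image"]);s=robot.sense()
print(s["t"],s["tcp_pos"],R.from_rotvec(s["tool_rot"]).as_matrix().round(3).tolist())
print(d["T"].round(2).tolist(),d["vertical_fov"],proj(d,[[411.5,210.8,40]]))
```

```text
1.6167 [412.69256046 211.03915889 239.20750747] [[-0.729, 0.684, -0.0], [0.684, 0.729, 0.0], [0.0, -0.0, -1.0]]
[[0.69, -0.69, -0.23, 352.27], [0.73, 0.65, 0.22, 267.81], [0.0, -0.32, 0.95, 372.52], [0.0, 0.0, 0.0, 1.0]] 58.58976786452657 [[317.41264159 161.53430558]]
```

View pics/w1.png

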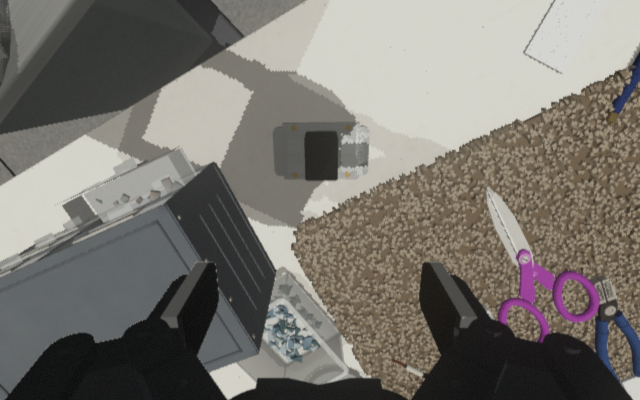

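The wrist view shows the block at about (321,156), its sides nearly parallel to the fingers' plane. I'll refine its pose by matching the projected box to the dark mask.

```bash
cat >> h.py <<'E'
def boxfit(d,mask,p0,hx=22,hy=16,z0=6,z1=40,up=4):
    from scipy.optimize import minimize
    big=cv2.resize(mask.astype(np.uint8),None,fx=up,fy=up,interpolation=cv2.INTER_NEAREST)
    L=np.array([(x,y,z) for x in(-hx,hx) for y in(-hy,hy) for z in(z0,z1)],float)
    def cost(p):
        P=L.copy();P[:,:2]=L[:,:2]@R.from_euler('z',p[2],degrees=True).as_matrix()[:2,:2].T+p[:2]
        h=cv2.convexHull(((proj(d,P)+.5)*up*16).astype(np.int32));m=np.zeros_like(big);cv2.fillConvexPoly(m,h,1,shift=4)
        return (m!=big).sum()/big.sum()
    return minimize(cost,p0,method="Nelder-Mead",options=dict(initial_simplex=np.array(p0)+np.array([[0,0,0],[5,0,0],[0,5,0],[0,0,5]])))
E
python3 - <<'E'
from h import *
d=robot.get_image("wrist");im=d["image"][100:200,290:360].max(2)
m=np.zeros((400,640),np.uint8);m[100:200,290:360]=im<55
n,l,st,c=cv2.connectedComponentsWithStats(m);k=l[160,321];print(st[k],c[k])
m=(l==k)
r=boxfit(d,m,[411.5,210.8,-43.2]);print(r.x,r.fun)
d=robot.get_image("top");im=d["image"].max(2);g=np.zeros((400,640),np.uint8);g[212:238,283:306]=im[212:238,283:306]<70
r=boxfit(d,g,[411.5,210.8,-43.2],up=8);print(r.x,r.fun)
E
```

```text
[ 304  133   33   48 1510] [320.26291391 156.2397351 ]
[411.23563158 215.61127486 -42.28962736] 0.13365066225165562
[397.73726318 194.23722811 -27.80310718] 0.45558035714285716
```

Run:
```python
from h import *
im=cv2.imread("pics/w1.png");g=im.max(2)
print(g[118:190,321].tolist());print(g[160,296:346].tolist())
d=robot.get_image("wrist")
M=R.from_euler('z',-42.8,degrees=True).as_matrix()
for z in(6,40):
  L=np.array([(x,y,z) for x in(-22,22) for y in(-16,16)],float);L=L@M.T+[411.5,210.8,0];print(z,proj(d,L).round(1).tolist())
```

```text
[124, 124, 123, 118, 104, 93, 96, 96, 94, 95, 93, 92, 83, 59, 45, 42, 45, 42, 44, 43, 47, 43, 45, 43, 44, 41, 44, 44, 43, 40, 44, 42, 42, 42, 42, 42, 45, 41, 43, 39, 43, 41, 44, 43, 41, 42, 41, 44, 43, 42, 41, 44, 43, 40, 44, 42, 44, 45, 46, 43, 45, 49, 77, 108, 133, 166, 190, 195, 196, 195, 196, 196]
[89, 90, 89, 88, 89, 90, 89, 89, 84, 49, 40, 40, 41, 41, 41, 41, 39, 42, 41, 41, 43, 41, 41, 39, 43, 44, 41, 40, 42, 41, 41, 44, 45, 46, 49, 44, 42, 47, 47, 49, 47, 56, 90, 94, 104, 114, 116, 116, 115, 115]
6 [[301.3, 134.4], [332.3, 134.3], [302.1, 175.5], [332.1, 175.4]]
40 [[299.6, 140.5], [333.7, 140.4], [300.6, 185.2], [333.3, 185.0]]
```

Call:
move_arm --deltas "85 -0.02 0.04 -0.4 0 0 0; 85 -0.02 0.04 -0.8 0 0 0; 85 -0.02 0.04 -0.8 0 0 0"

```text
t: 2.02
tcp_pos: [408.3, 214.3, 171.4]
tool_rot: [-1.15, -2.918, 0.007]
contact_force: [-1.3, -0.2, -0.9]
opening: 85.2
grip_force: 0.0
```

Call:
move_arm --deltas "85 0 0 -0.4 0 0 0; 85 0 0 -0.8 0 0 0; 85 0 0 -0.8 0 0 0; 85 0 0 -0.8 0 0 0"

```text
t: 2.35
tcp_pos: [410.6, 214.6, 111.7]
tool_rot: [-1.153, -2.92, 0.003]
contact_force: [-0.4, -0.1, 0.4]
opening: 85.1
grip_force: 0.0
```

Run:
```python
from h import *
d=robot.get_image("wrist");cv2.imwrite("pics/w2.png",d["image"]);s=robot.sense()
print(s["t"],s["tcp_pos"],s["contact_force"]);p=s["tcp_pos"];M=R.from_rotvec(s["tool_rot"]).as_matrix()
print(proj(d,[p,p+M@[0,42.5,-5],p+M@[0,-42.5,-5],p+M@[11,42.5,5],p+M@[11,-42.5,5],p+M@[-11,42.5,5]]).round(1).tolist())
for c in((411.5,210.8),(411,216.6)):
  L=np.array([(x,y,z) for z in(6,40) for x in(-22,22) for y in(-16,16) ],float);L=L@R.from_euler('z',-42.8,degrees=True).as_matrix().T+[*c,0];print(c,proj(d,L).round(0).tolist())
```

```text
2.4 [411.37469083 214.86239499 112.66942399] [ 0.50552668 -0.87929592 -0.03118636]
[[319.7, 278.9], [422.3, 285.6], [217.1, 285.5], [418.3, 250.4], [221.1, 250.3], [414.0, 294.0]]
(411.5, 210.8) [[292.0, 170.0], [338.0, 170.0], [294.0, 228.0], [337.0, 228.0], [288.0, 185.0], [341.0, 185.0], [290.0, 250.0], [340.0, 250.0]]
(411, 216.6) [[298.0, 164.0], [344.0, 164.0], [299.0, 223.0], [343.0, 223.0], [294.0, 178.0], [348.0, 178.0], [296.0, 244.0], [346.0, 244.0]]
```

View pics/w2.png

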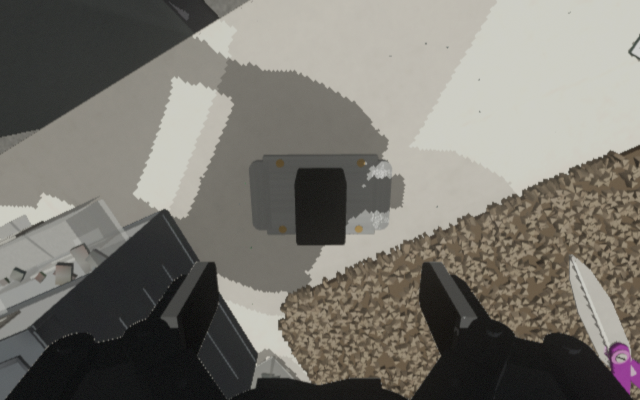

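The block spans columns 295–346 and rows 168–244, which matches centre (411,216), so I trust the wrist camera over the top one. Next I descend and grip.

Call:
move_arm --deltas "85 0 0.02 -0.3 0 0 0; 85 0 0.02 -0.6 0 0 0; 85 0 0.02 -0.8 0 0 0; 85 0 0.02 -0.8 0 0 0"

```text
t: 2.73
tcp_pos: [411.3, 216.2, 47.2]
tool_rot: [-1.154, -2.921, 0.001]
contact_force: [-1.7, -0.9, 0.3]
opening: 84.9
grip_force: 0.0
```

Call:
move_arm --deltas "85 0 0 -0.18 0 0 0; 85 0 0 -0.36 0 0 0; 85 0 0 -0.36 0 0 0; 60 0 0 -0.36 0 0 0; 40 0 0 -0.36 0 0 0; 28 0 0 -0.36 0 0 0; 28 0 0 -0.36 0 0 0; 28 0 0 -0.36 0 0 0"

```text
t: 3.4
tcp_pos: [411.5, 216.2, 19.5]
tool_rot: [1.154, 2.921, 0.001]
contact_force: [0.2, -0.8, 15.1]
opening: 31.1
grip_force: 58.1
```

Call:
move_arm --deltas "20 0 0 0 0 0 0; 20 0 0 0 0 0 0; 20 0 0 0 0 0 0; 20 0 0 0 0 0 0"

```text
t: 3.73
tcp_pos: [411.5, 216.2, 19.4]
tool_rot: [1.154, 2.921, 0.001]
contact_force: [-1.6, -0.6, 18.9]
opening: 31.2
grip_force: 58.7
```

Gripped at 31 mm. Now lift.

Call:
move_arm --deltas "20 0 0 0.15 0 0 0; 20 0 0 0.35 0 0 0; 20 0 0 0.55 0 0 0; 20 0 0 0.75 0 0 0"

```text
t: 4.07
tcp_pos: [410.8, 215.9, 79.3]
tool_rot: [-1.154, -2.921, 0.001]
contact_force: [0.3, 1.1, -2.7]
opening: 31.4
grip_force: 60.7
```

Call:
move_arm --deltas "20 0 0 0.25 0 0 0; 20 0 0 0.5 0 0 0; 20 0 0 0.75 0 0 0"

```text
t: 4.32
tcp_pos: [410.7, 215.9, 139.6]
tool_rot: [-1.154, -2.921, 0.0]
contact_force: [-0.1, 0.2, -2.5]
opening: 31.1
grip_force: 60.7
```

Call:
move_arm --deltas "20 0 0 0.25 0 0 0; 20 0 0 0.5 0 0 0; 20 0 0 0.75 0 0 0; 20 0 0 0.75 0 0 0"

```text
t: 4.65
tcp_pos: [412.3, 216.5, 201.8]
tool_rot: [1.153, 2.919, 0.005]
contact_force: [1.5, 0.5, -2.4]
opening: 30.9
grip_force: 61.2
```

Run:
```python
from h import *
d=robot.get_image("wrist");cv2.imwrite("pics/w3.png",d["image"]);s=robot.sense()
print(s["t"],s["tcp_pos"],s["contact_force"],s["opening"],s["grip_force"])
```

```text
4.7 [411.76590962 216.26865666 200.01002787] [ 0.57699549  0.35175029 -4.14121557] 30.820503596846514 61.19259238243103
```

View pics/w3.png

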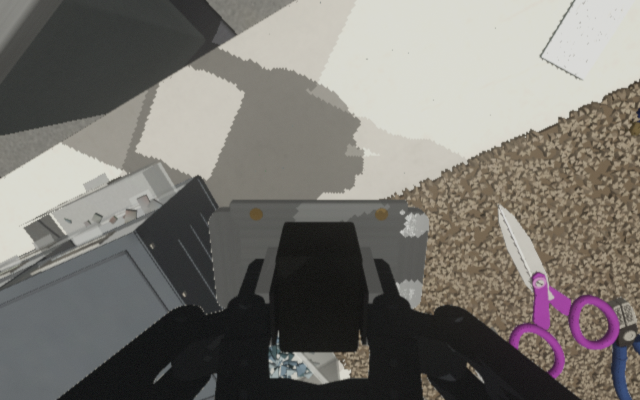

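The shoe is held level and square, its rear edge at row 201 and its ears at columns 210–427. Next I carry it high over the drawer to where the wrist camera can see the bracket.

Call:
move_arm --deltas "20 0.12 -0.29 0 0 0 -0.028; 20 0.25 -0.58 0 0 0 -0.056; 20 0.38 -0.87 0 0 0 -0.084"

```text
t: 4.95
tcp_pos: [441.0, 145.6, 197.5]
tool_rot: [-1.345, -2.837, 0.002]
contact_force: [0.3, -0.4, -1.8]
opening: 31.4
grip_force: 61.1
```

Call:
move_arm --deltas "20 0.12 -0.29 0 0 0 -0.028; 20 0.25 -0.58 0 0 0 -0.056; 20 0.38 -0.87 0 0 0 -0.084"

```text
t: 5.2
tcp_pos: [471.5, 75.6, 197.3]
tool_rot: [-1.531, -2.741, 0.002]
contact_force: [0.8, 1.1, -1.9]
opening: 30.7
grip_force: 61.0
```

Call:
move_arm --deltas "20 0.12 -0.29 0 0 0 -0.028; 20 0.25 -0.58 0 0 0 -0.056; 20 0.38 -0.87 0 0 0 -0.084"

```text
t: 5.45
tcp_pos: [501.9, 6.0, 197.2]
tool_rot: [-1.709, -2.634, 0.001]
contact_force: [0.7, -0.3, -1.9]
opening: 31.1
grip_force: 61.0
```

Call:
move_arm --deltas "20 0.12 -0.29 0 0 0 -0.028; 20 0.25 -0.58 0 0 0 -0.056; 20 0.38 -0.87 0 0 0 -0.084"

```text
t: 5.7
tcp_pos: [532.3, -63.5, 197.1]
tool_rot: [-1.878, -2.516, 0.001]
contact_force: [0.7, 1.1, -2.0]
opening: 31.4
grip_force: 61.0
```

Call:
move_arm --deltas "20 0.12 -0.29 0 0 0 -0.028; 20 0.25 -0.58 0 0 0 -0.056; 20 0.38 -0.87 0 0 0 -0.084"

```text
t: 5.95
tcp_pos: [562.7, -133.0, 197.0]
tool_rot: [-2.04, -2.386, 0.001]
contact_force: [-0.8, -0.1, -3.2]
opening: 30.8
grip_force: 61.0
```

Call:
move_arm --deltas "20 0.12 -0.29 0 0 0 -0.028; 20 0.25 -0.58 0 0 0 -0.056; 20 0.38 -0.87 0 0 0 -0.084"

```text
t: 6.2
tcp_pos: [593.1, -202.5, 196.8]
tool_rot: [-2.193, -2.247, 0.001]
contact_force: [-0.1, 0.6, -2.6]
opening: 31.3
grip_force: 61.0
```

Call:
move_arm --deltas "20 0.12 -0.29 0 0 0 -0.028; 20 0.25 -0.58 0 0 0 -0.056; 20 0.38 -0.87 0 0 0 -0.084; 20 0.38 -0.87 0 0 0 -0.084; 20 0.38 -0.87 0 0 0 -0.084; 20 0.38 -0.87 0 0 0 -0.084"

```text
t: 6.7
tcp_pos: [623.1, -270.6, 197.0]
tool_rot: [-2.333, -2.1, 0.001]
contact_force: [-0.5, -0.3, -2.1]
opening: 31.0
grip_force: 61.0
```

Run:
```python
from h import *
d=robot.get_image("wrist");cv2.imwrite("pics/w4.png",d["image"]);s=robot.sense()
np.savez("w4.npz",**d)
print(s["t"],s["tcp_pos"],s["tool_rot"],s["contact_force"],s["opening"],s["grip_force"],s["joint_pos"])
```

```text
6.75 [ 623.19848853 -270.27494362  197.37474515] [-2.33309606e+00 -2.10072127e+00  8.43829817e-04] [-0.01473961  0.13655051 -2.94183952] 31.30001852214317 61.00707292556763 [-4.97156079e-01  6.09507775e-01  1.24640519e+00  2.05475577e-04
  1.28784559e+00 -3.92490186e-01]
```

View pics/w4.png

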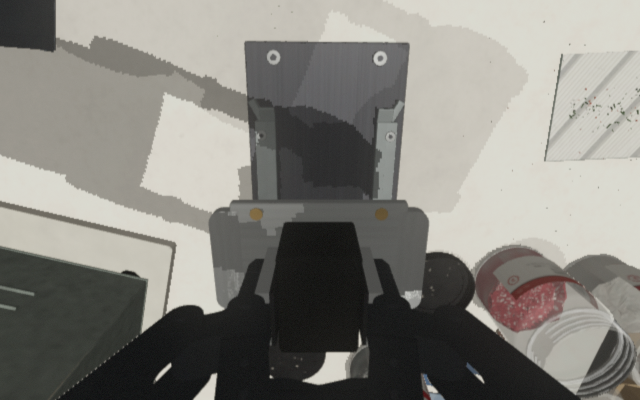

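The bracket is fully seen: back corners at (245,42) and (410,42), lip inner edges near columns 276 and 376. Next I measure the edges.

```bash
cat > br.py <<'E'
from h import *
d=dict(np.load("w4.npz"));g=cv2.GaussianBlur(d["image"],(3,3),0).astype(float).mean(2)
def edge(p,a,b):
    a=int(a);b=int(b);q=p[a:b];e=np.abs(np.diff(q));i=e.argmax();lo=max(i-2,0);w=e[lo:i+3];return a+lo+.5+(w*np.arange(len(w))).sum()/w.sum()
pts=[]
for r in(55,65,75,85): pts+= [("L",edge(g[r],236,256),r),("R",edge(g[r],398,418),r)]
for c in(256,264,290,300,310,395,402): pts.append(("B",c,edge(g[:,c],34,50)))
for r in(150,160,170,180,190): pts+= [("l",edge(g[r],268,286),r),("r",edge(g[r],366,384),r)]
z={"L":8,"R":8,"B":8,"l":21,"r":21}
W=np.array([ray(d,[(u,v)],[z[k]])[0] for k,u,v in pts]);K=[p[0] for p in pts]
for p,w in zip(pts,W): print(p[0],np.round(p[1:],1),w.round(1))
tgt={"L":(1,-70),"R":(1,70),"B":(0,-95),"l":(1,-44),"r":(1,44)}  # sign checked below
def res(p,keys="LRBlr"):
    loc=(W-p[:2])@R.from_euler('z',p[2]).as_matrix()[:2,:2]
    # image right = camera x; bracket +y sign
    s=p3
    return [ (loc[i,0]+95 if k=="B" else loc[i,1]-s*tgt[k][1]) for i,k in enumerate(K) if k in keys]
for p3 in(1,-1):
    for keys in("LRB","LRBlr"):
        o=least_squares(res,[629,-256,np.radians(-96.2)],args=(keys,),loss="soft_l1");print(p3,keys,o.x[:2].round(1),np.degrees(o.x[2]).round(2),np.round(o.fun,1).tolist())
E
python3 br.py
```

```text
L [244.5  55. ] [ 570.3 -167.9]
R [408.5  55. ] [ 708.  -182.5]
L [244.8  65. ] [ 569.2 -175.8]
R [407.5  65. ] [ 707.  -190.4]
L [245.5  75. ] [ 568.4 -183.8]
R [406.7  75. ] [ 706.1 -198.4]
L [245.8  85. ] [ 567.2 -192. ]
R [405.9  85. ] [ 705.2 -206.6]
B [256.   40.5] [ 581.8 -157.7]
B [264.   40.4] [ 588.4 -158.3]
B [290.  41.] [ 610.  -161.1]
B [300.  41.] [ 618.3 -162. ]
B [310.   41.3] [ 626.5 -163.1]
B [395.  42.] [ 697.1 -171.2]
B [402.   42.1] [ 702.9 -171.8]
l [275.4 150. ] [ 586.4 -248.8]
r [376.4 150. ] [ 675.  -258.1]
l [275.6 160. ] [ 585.3 -257.7]
r [379.3 160. ] [ 677.  -267.4]
l [276. 170.] [ 584.3 -266.9]
r [375.1 170. ] [ 672.7 -276.2]
l [276.4 180. ] [ 583.3 -276.2]
r [378.3 180. ] [ 675.2 -285.9]
l [276.5 190. ] [ 582.  -285.7]
r [377.4 190. ] [ 673.9 -295.3]
1 LRB [ 629.3 -258.9] -96.65 [0.8, -0.7, 0.7, -0.8, 0.8, -0.7, 0.6, -0.7, -0.0, -0.2, 0.1, 0.0, 0.1, -0.0, -0.0]
1 LRBlr [ 630.  -258.9] -96.26 [0.6, -0.9, 0.4, -1.0, 0.5, -1.0, 0.3, -1.0, -0.4, -0.5, -0.1, -0.1, 0.1, 0.4, 0.5, -0.5, 0.6, -0.6, 3.6, -0.6, 0.3, -0.6, 3.8, -0.8, 3.5]
-1 LRB [ 629.3 -258.9] -96.69 [-139.2, 139.3, -139.4, 139.2, -139.2, 139.3, -139.4, 139.4, 0.0, -0.1, 0.1, 0.0, 0.1, -0.0, -0.1]
-1 LRBlr [ 630.7 -259.1] -96.71 [-140.7, 137.8, -140.8, 137.8, -140.6, 137.9, -140.9, 137.9, 0.0, -0.1, 0.1, 0.1, 0.1, -0.1, -0.1, -89.2, 87.9, -89.3, 91.0, -89.1, 87.8, -89.0, 91.3, -89.2, 91.1]
```

Run:
```python
from h import *
from br import edge
d=dict(np.load("w4.npz"));g=cv2.GaussianBlur(d["image"],(3,3),0).astype(float).mean(2)
s=robot.sense();p=s["tcp_pos"];M=R.from_rotvec(s["tool_rot"]).as_matrix();print("tool y yaw",np.degrees(np.arctan2(M[1,1],M[0,1])))
zt=p[2]-19.4+6
bx=R.from_euler('z',-96.65,degrees=True).as_matrix()[:2,:2]
f=lambda u,v,z:((ray(d,[(u,v)],[z])[0]-p[:2])@bx).round(1)
for r in(225,240,255,270,285): 
    a,b=edge(g[r],200,222),edge(g[r],415,436);A,B=f(a,r,zt),f(b,r,zt);print(r,round(a,1),round(b,1),A,B,"mid",(A+B)/2)
for c in(236,245,270,300,340,365,395,402): e=edge(g[:,c],192,205);print(c,round(e,1),f(c,e,zt-6))
for n in("w3","w4"):
  im=cv2.imread(f"pics/{n}.png");h=cv2.cvtColor(im,cv2.COLOR_BGR2HSV);m=cv2.inRange(h,(8,110,90),(25,255,255));m[:195]=0;m[230:]=0;m[:,:230]=0;m[:,410:]=0
  print(n,cv2.connectedComponentsWithStats(m)[3][1:])
```

```text
L [244.5  55. ] [ 570.3 -167.9]
R [408.5  55. ] [ 708.  -182.5]
L [244.8  65. ] [ 569.2 -175.8]
R [407.5  65. ] [ 707.  -190.4]
L [245.5  75. ] [ 568.4 -183.8]
R [406.7  75. ] [ 706.1 -198.4]
L [245.8  85. ] [ 567.2 -192. ]
R [405.9  85. ] [ 705.2 -206.6]
B [256.   40.5] [ 581.8 -157.7]
B [264.   40.4] [ 588.4 -158.3]
B [290.  41.] [ 610.  -161.1]
B [300.  41.] [ 618.3 -162. ]
B [310.   41.3] [ 626.5 -163.1]
B [395.  42.] [ 697.1 -171.2]
B [402.   42.1] [ 702.9 -171.8]
l [275.4 150. ] [ 586.4 -248.8]
r [376.4 150. ] [ 675.  -258.1]
l [275.6 160. ] [ 585.3 -257.7]
r [379.3 160. ] [ 677.  -267.4]
l [276. 170.] [ 584.3 -266.9]
r [375.1 170. ] [ 672.7 -276.2]
l [276.4 180. ] [ 583.3 -276.2]
r [378.3 180. ] [ 675.2 -285.9]
l [276.5 190. ] [ 582.  -285.7]
r [377.4 190. ] [ 673.9 -295.3]
1 LRB [ 629.3 -258.9] -96.65 [0.8, -0.7, 0.7, -0.8, 0.8, -0.7, 0.6, -0.7, -0.0, -0.2, 0.1, 0.0, 0.1, -0.0, -0.0]
1 LRBlr [ 630.  -258.9] -96.26 [0.6, -0.9, 0.4, -1.0, 0.5, -1.0, 0.3, -1.0, -0.4, -0.5, -0.1, -0.1, 0.1, 0.4, 0.5, -0.5, 0.6, -0.6, 3.6, -0.6, 0.3, -0.6, 3.8, -0.8, 3.5]
-1 LRB [ 629.3 -258.9] -9
[... 251 characters left out ...]
.3, 91.0, -89.1, 87.8, -89.0, 91.3, -89.2, 91.1]
tool y yaw -6.000157311137387
225 208.1 428.4 [-17.5 -50.1] [-18.6  48.5] mid [-18.05  -0.8 ]
240 209.8 426.8 [-10.1 -50. ] [-11.2  48.6] mid [-10.65  -0.7 ]
255 211.5 425.4 [ -2.4 -49.9] [-3.6 48.8] mid [-3.   -0.55]
270 213.2 423.7 [  5.5 -49.8] [ 4.3 48.8] mid [ 4.9 -0.5]
285 214.7 422.2 [ 13.6 -49.7] [12.5 49. ] mid [13.05 -0.35]
236 199.4 [-27.7 -38.3]
245 199.4 [-27.7 -34.2]
270 202.8 [-26.2 -22.9]
300 202.4 [-26.5  -9.2]
340 202.2 [-26.8   9. ]
365 194.5 [-30.7  20.2]
395 199.8 [-28.3  34. ]
402 199.3 [-28.5  37.2]
w3 [[255.6969697  213.67676768]
 [381.1547619  213.78571429]]
w4 [[255.82608696 213.68478261]
 [380.96666667 213.75555556]]
```

Shoe is aligned to the tool and offset about (+2, -0.6) mm from the TCP in the bracket frame. I move to the start over the open bed, then lower.

Call:
move_arm --deltas "20 0.05 0.27 0 0 0 0; 20 0.1 0.54 0 0 0 0; 20 0.1 0.54 0 0 0 0"

```text
t: 7.0
tcp_pos: [631.9, -223.6, 198.3]
tool_rot: [-2.331, -2.104, -0.001]
contact_force: [0.4, 0.4, -2.8]
opening: 30.7
grip_force: 61.0
```

Call:
move_arm --deltas "20 0.05 0.27 0 0 0 -0.007; 20 0.09 0.54 -0.2 0 0 -0.007; 20 0.09 0.54 -0.5 0 0 -0.007; 20 0.09 0.54 -0.9 0 0 -0.007; 20 0.09 0.54 -0.9 0 0 -0.007"

```text
t: 7.42
tcp_pos: [636.0, -182.5, 121.2]
tool_rot: [-2.34, -2.086, 0.006]
contact_force: [-2.1, 0.9, -4.6]
opening: 31.3
grip_force: 60.7
```

Call:
move_arm --deltas "20 0 0 -0.3 0 0 0; 20 0 0 -0.6 0 0 0; 20 0 0 -0.9 0 0 0; 20 0 0 -0.9 0 0 0; 20 0 0 -0.9 0 0 0; 20 0 0 -0.9 0 0 0"

```text
t: 7.92
tcp_pos: [640.0, -185.1, 56.5]
tool_rot: [2.346, 2.087, 0.001]
contact_force: [-0.5, 0.2, -2.3]
opening: 31.1
grip_force: 60.8
```

Run:
```python
from h import *
d=robot.get_image("wrist");cv2.imwrite("pics/w5.png",d["image"]);s=robot.sense();t=robot.get_image("top");np.savez("t5.npz",**t)
p=s["tcp_pos"];M=R.from_rotvec(s["tool_rot"]).as_matrix()
print(s["t"],p,np.degrees(np.arctan2(M[1,1],M[0,1])),s["contact_force"],s["grip_force"])
im=d["image"]; c=cv2.resize(t["image"][130:200,380:450],None,fx=5,fy=5,interpolation=cv2.INTER_CUBIC)
o=np.zeros((400,800,3),np.uint8);o[:,:450]=im[:,100:550];o[:350,450:]=c;cv2.imwrite("pics/c5.png",o)
```

```text
7.9667 [ 640.17176862 -185.12851353   56.70104409] -6.663264289890005 [ 0.1005675  -0.18520161 -3.20419416] 60.762308835983276
```

View pics/c5.png

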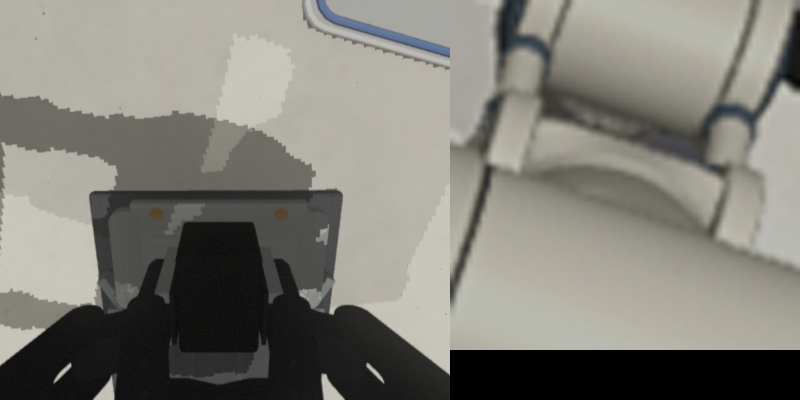

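```bash
python3 - <<'E' | tail -22
from br import *
d=robot.get_image("wrist");g=cv2.GaussianBlur(d["image"],(3,3),0).astype(float).mean(2)
s=robot.sense();p=s["tcp_pos"];b=R.from_euler('z',-96.65,degrees=True).as_matrix()[:2,:2];zt=p[2]-13.4
f=lambda u,v,z:((ray(d,[(u,v)],[z])[0]-p[:2])@b).round(1)
print("tcp",p)
for r in(200,215,230,245,260,270):
    a,c=edge(g[r],182,202),edge(g[r],430,450);A,B=f(a,r,8),f(c,r,8);print("bed",r,round(a,1),round(c,1),A,B,(A+B)/2)
for r in(230,245,255,265):
    a,c=edge(g[r],203,222),edge(g[r],415,430);A,B=f(a,r,zt),f(c,r,zt);print("ear",r,round(a,1),round(c,1),A,B,(A+B)/2)
for c in(200,215,240,280,360,400,420,435): e=edge(g[:,c],180,197);print("back",c,round(e,1),f(c,e,8))
E
```

```text
1 LRBlr [ 630.  -258.9] -96.26 [0.6, -0.9, 0.4, -1.0, 0.5, -1.0, 0.3, -1.0, -0.4, -0.5, -0.1, -0.1, 0.1, 0.4, 0.5, -0.5, 0.6, -0.6, 3.6, -0.6, 0.3, -0.6, 3.8, -0.8, 3.5]
-1 LRB [ 629.3 -258.9] -96.69 [-139.2, 139.3, -139.4, 139.2, -139.2, 139.3, -139.4, 139.4, 0.0, -0.1, 0.1, 0.0, 0.1, -0.0, -0.1]
-1 LRBlr [ 630.7 -259.1] -96.71 [-140.7, 137.8, -140.8, 137.8, -140.6, 137.9, -140.9, 137.9, 0.0, -0.1, 0.1, 0.1, 0.1, -0.1, -0.1, -89.2, 87.9, -89.3, 91.0, -89.1, 87.8, -89.0, 91.3, -89.2, 91.1]
tcp [ 640.01218702 -185.13917719   56.37478952]
bed 200 188.5 441.3 [-17.4 -70.7] [-17.1  66.6] [-17.25  -2.05]
bed 215 190.4 439.6 [ -8.6 -70.7] [-8.3 66.7] [-8.45 -2.  ]
bed 230 192.4 437.9 [  0.5 -70.6] [ 0.8 66.7] [ 0.65 -1.95]
bed 245 194.3 436.1 [  9.8 -70.6] [10.1 66.7] [ 9.95 -1.95]
bed 260 196.4 434.3 [ 19.4 -70.5] [19.7 66.7] [19.55 -1.9 ]
bed 270 197.5 433.2 [ 26.  -70.6] [26.3 66.7] [26.15 -1.95]
ear 230 208.5 418.3 [-15.7 -49.9] [-15.5  44.9] [-15.6  -2.5]
ear 245 210.2 425.3 [ -8.2 -49.9] [-8.  48.8] [-8.1  -0.55]
ear 255 211.4 425.2 [ -3.  -49.8] [-2.8 49.2] [-2.9 -0.3]
ear 265 212.3 424.8 [  2.2 -49.9] [ 2.5 49.5] [ 2.35 -0.2 ]
back 200 190.1 [-23.  -63.8]
back 215 185.5 [-25.6 -55.5]
back 240 190.1 [-23.  -42.3]
back 280 190.0 [-23.  -20.8]
back 360 189.7 [-23.1  22.2]
back 400 189.4 [-23.2  43.7]
back 420 189.4 [-23.2  54.5]
back 435 189.0 [-23.5  62.5]
```

Call:
move_arm --deltas "20 -0.014 0.039 -0.1 0 0 0; 20 -0.014 0.039 -0.2 0 0 0; 20 -0.014 0.039 -0.29 0 0 0; 20 -0.014 0.039 -0.29 0 0 0; 20 -0.014 0.039 -0.29 0 0 0; 20 -0.014 0.039 -0.29 0 0 0"

```text
t: 8.57
tcp_pos: [638.1, -181.7, 31.2]
tool_rot: [-2.347, -2.088, 0.0]
contact_force: [0.1, 0.4, -2.6]
opening: 31.3
grip_force: 60.9
```

Call:
move_arm --deltas "20 0 0 -0.02 0 0 0; 20 0 0 -0.03 0 0 0; 20 0 0 -0.03 0 0 0; 20 0 0 -0.03 0 0 0"

```text
t: 8.9
tcp_pos: [638.0, -181.7, 29.0]
tool_rot: [2.347, 2.088, 0.0]
contact_force: [0.2, -0.3, -2.4]
opening: 31.0
grip_force: 60.9
```

Call:
move_arm --deltas "20 0 0 -0.01 0 0 0; 20 0 0 -0.02 0 0 0; 20 0 0 -0.02 0 0 0; 20 0 0 -0.02 0 0 0"

```text
t: 9.23
tcp_pos: [638.1, -181.7, 27.5]
tool_rot: [2.347, 2.088, 0.0]
contact_force: [-2.0, 0.1, 3.2]
opening: 31.3
grip_force: 61.8
```

Seated on the bed with light contact. Now slide in, watching forces.

Call:
move_arm --deltas "20 -0.004 -0.03 0 0 0 0; 20 -0.007 -0.06 0 0 0 0; 20 -0.011 -0.09 0 0 0 0; 20 -0.0145 -0.124 0 0 0 0; 20 -0.0145 -0.124 0 0 0 0"

```text
t: 9.65
tcp_pos: [637.1, -192.2, 27.5]
tool_rot: [2.347, 2.088, 0.001]
contact_force: [0.5, 0.3, 4.9]
opening: 31.1
grip_force: 62.1
```

Call:
move_arm --deltas "20 -0.004 -0.03 0 0 0 0; 20 -0.007 -0.06 0 0 0 0; 20 -0.011 -0.09 0 0 0 0; 20 -0.0145 -0.124 0 0 0 0; 20 -0.0145 -0.124 0 0 0 0"

```text
t: 10.07
tcp_pos: [635.9, -202.2, 27.5]
tool_rot: [2.347, 2.088, 0.0]
contact_force: [-0.1, 1.0, 5.3]
opening: 31.0
grip_force: 62.1
```

Call:
move_arm --deltas "20 -0.004 -0.03 0 0 0 0; 20 -0.007 -0.06 0 0 0 0; 20 -0.011 -0.09 0 0 0 0; 20 -0.0145 -0.124 0 0 0 0; 20 -0.0145 -0.124 0 0 0 0"

```text
t: 10.48
tcp_pos: [634.7, -212.1, 27.6]
tool_rot: [2.347, 2.088, 0.0]
contact_force: [-0.7, 0.5, 4.9]
opening: 31.2
grip_force: 62.1
```

Call:
move_arm --deltas "20 -0.004 -0.03 0 0 0 0; 20 -0.007 -0.06 0 0 0 0; 20 -0.011 -0.09 0 0 0 0; 20 -0.0145 -0.124 0 0 0 0; 20 -0.0145 -0.124 0 0 0 0"

```text
t: 10.9
tcp_pos: [633.6, -222.0, 27.6]
tool_rot: [2.347, 2.088, 0.0]
contact_force: [-0.1, 1.3, 4.9]
opening: 31.5
grip_force: 62.1
```

Run:
```python
from h import *
d=robot.get_image("wrist");s=robot.sense();print(s["t"],s["tcp_pos"],s["contact_force"],s["ft_torque"]);cv2.imwrite("pics/w6.png",d["image"][120:400,120:520])
```

```text
10.95 [ 633.55356736 -222.04424076   27.55804945] [0.17531878 0.65249869 5.52773143] [0.05543534 0.084072   0.06218907]
```

View pics/w6.png

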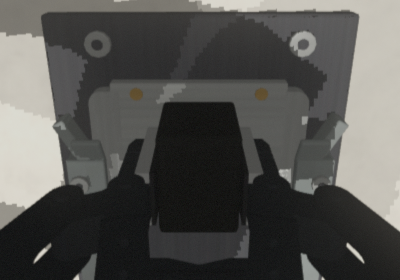

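The shoe is centred (its dots and the bracket both centre on column 199.5), with its ears going under the lips. Continue toward the clips.

Call:
move_arm --deltas "20 -0.004 -0.03 0 0 0 0; 20 -0.007 -0.06 0 0 0 0; 20 -0.011 -0.09 0 0 0 0; 20 -0.0145 -0.124 0 0 0 0; 20 -0.0145 -0.124 0 0 0 0"

```text
t: 11.37
tcp_pos: [632.3, -231.9, 27.5]
tool_rot: [2.347, 2.088, 0.0]
contact_force: [-0.5, 0.7, 5.0]
opening: 31.5
grip_force: 62.1
```

Call:
move_arm --deltas "20 -0.002 -0.02 0 0 0 0; 20 -0.004 -0.035 0 0 0 0; 20 -0.006 -0.05 0 0 0 0; 20 -0.006 -0.05 0 0 0 0"

```text
t: 11.7
tcp_pos: [631.9, -235.7, 27.6]
tool_rot: [2.347, 2.088, 0.001]
contact_force: [0.1, 2.2, 5.6]
opening: 30.8
grip_force: 62.1
```

Call:
move_arm --deltas "20 -0.002 -0.02 0 0 0 0; 20 -0.004 -0.035 0 0 0 0; 20 -0.006 -0.05 0 0 0 0; 20 -0.006 -0.05 0 0 0 0"

```text
t: 12.03
tcp_pos: [631.4, -239.6, 27.5]
tool_rot: [2.347, 2.088, 0.001]
contact_force: [0.2, 3.3, 5.3]
opening: 30.8
grip_force: 62.1
```

Call:
move_arm --deltas "20 -0.002 -0.02 0 0 0 0; 20 -0.004 -0.035 0 0 0 0; 20 -0.006 -0.05 0 0 0 0; 20 -0.006 -0.05 0 0 0 0"

```text
t: 12.37
tcp_pos: [631.0, -243.6, 27.5]
tool_rot: [2.347, 2.088, 0.001]
contact_force: [0.7, 2.9, 6.0]
opening: 31.2
grip_force: 62.1
```

Call:
move_arm --deltas "20 -0.002 -0.02 0 0 0 0; 20 -0.004 -0.035 0 0 0 0; 20 -0.006 -0.05 0 0 0 0; 20 -0.006 -0.05 0 0 0 0"

```text
t: 12.7
tcp_pos: [630.6, -247.1, 27.6]
tool_rot: [-2.347, -2.088, -0.001]
contact_force: [1.4, 8.1, 7.0]
opening: 30.9
grip_force: 62.2
```

Call:
move_arm --deltas "20 -0.002 -0.02 0 0 0 0; 20 -0.004 -0.035 0 0 0 0; 20 -0.006 -0.05 0 0 0 0; 20 -0.006 -0.05 0 0 0 0"

```text
t: 13.03
tcp_pos: [630.1, -251.2, 27.5]
tool_rot: [2.347, 2.088, 0.001]
contact_force: [0.9, 6.6, 6.2]
opening: 31.2
grip_force: 62.1
```

Call:
move_arm --deltas "20 -0.002 -0.015 0 0 0 0; 20 -0.003 -0.025 0 0 0 0; 20 -0.005 -0.04 0 0 0 0; 20 -0.005 -0.04 0 0 0 0"

```text
t: 13.37
tcp_pos: [629.7, -254.5, 27.5]
tool_rot: [2.347, 2.088, 0.001]
contact_force: [1.0, 5.2, 5.7]
opening: 31.5
grip_force: 62.1
```

Call:
move_arm --deltas "20 -0.002 -0.015 0 0 0 0; 20 -0.003 -0.025 0 0 0 0; 20 -0.005 -0.04 0 0 0 0; 20 -0.005 -0.04 0 0 0 0"

```text
t: 13.7
tcp_pos: [629.4, -257.5, 27.5]
tool_rot: [2.347, 2.088, 0.001]
contact_force: [1.4, 6.8, 5.7]
opening: 30.7
grip_force: 62.2
```

Call:
move_arm --deltas "20 -0.002 -0.015 0 0 0 0; 20 -0.003 -0.025 0 0 0 0; 20 -0.005 -0.04 0 0 0 0; 20 -0.005 -0.04 0 0 0 0"

```text
t: 14.03
tcp_pos: [629.1, -260.3, 27.6]
tool_rot: [-2.347, -2.088, -0.002]
contact_force: [2.0, 10.3, 6.5]
opening: 30.9
grip_force: 62.2
```

Call:
move_arm --deltas "20 -0.002 -0.015 0 0 0 0; 20 -0.003 -0.025 0 0 0 0; 20 -0.004 -0.035 0 0 0 0; 20 -0.004 -0.035 0 0 0 0"

```text
t: 14.37
tcp_pos: [628.7, -263.1, 27.6]
tool_rot: [-2.347, -2.088, -0.002]
contact_force: [2.4, 10.8, 6.7]
opening: 31.4
grip_force: 62.3
```

Call:
move_arm --deltas "20 -0.001 -0.01 0 0 0 0; 20 -0.002 -0.02 0 0 0 0; 20 -0.002 -0.02 0 0 0 0"

```text
t: 14.62
tcp_pos: [628.6, -264.7, 27.6]
tool_rot: [-2.347, -2.088, -0.002]
contact_force: [3.0, 9.7, 6.4]
opening: 31.1
grip_force: 62.3
```

Call:
move_arm --deltas "20 -0.001 -0.01 0 0 0 0; 20 -0.002 -0.02 0 0 0 0; 20 -0.002 -0.02 0 0 0 0"

```text
t: 14.87
tcp_pos: [628.4, -266.4, 27.6]
tool_rot: [-2.347, -2.088, -0.002]
contact_force: [2.2, 9.3, 7.4]
opening: 30.9
grip_force: 62.3
```

Run:
```python
from h import *
d=robot.get_image("top");b=R.from_euler('z',-96.65,degrees=True).as_matrix()[:2,:2]
a=cv2.imread("pics/top0.png").astype(float).mean(2)
for v in(163,165,167,169,171):
    print(v,a[v,425:440].astype(int).tolist())
u=lambda c:(np.float64(c)-[288,0]+.5)/8-.5+[382,140]
print(((ray(d,u([(686,175),(684,262),(688,220),(715,220)]),[20]*4)-[629.3,-258.9])@b).round(1))
print(((ray(d,u([(372,63),(357,338),(720,368),(365,200)]),[8]*4)-[629.3,-258.9])@b).round(1))
```

```text
163 [76, 75, 75, 76, 75, 69, 68, 162, 163, 141, 89, 79, 146, 179, 181]
165 [73, 73, 72, 73, 74, 68, 68, 160, 162, 126, 78, 76, 140, 177, 181]
167 [74, 75, 73, 75, 75, 69, 63, 160, 162, 120, 75, 85, 176, 184, 182]
169 [74, 72, 74, 72, 73, 69, 60, 153, 160, 107, 68, 86, 175, 185, 183]
171 [75, 74, 75, 73, 74, 70, 66, 153, 162, 110, 71, 104, 178, 184, 182]
[[ 56.1  21.2]
 [ 57.1 -21.4]
 [ 58.1  -0.8]
 [ 70.8   0.3]]
[[-94.8  67.4]
 [-93.6 -69.2]
 [ 79.5 -68.9]
 [-94.   -1.1]]
```

The stop bar's near edge is at about bracket x = 57, so the shoe should stop near centre x ≈ 25–27. It's at about 12 now.

Call:
move_arm --deltas "20 -0.001 -0.01 0 0 0 0; 20 -0.002 -0.02 0 0 0 0; 20 -0.003 -0.025 0 0 0 0; 20 -0.003 -0.025 0 0 0 0"

```text
t: 15.25
tcp_pos: [628.2, -268.4, 27.6]
tool_rot: [-2.347, -2.088, -0.002]
contact_force: [2.8, 9.0, 7.2]
opening: 31.2
grip_force: 62.3
```

Call:
move_arm --deltas "20 -0.001 -0.01 0 0 0 0; 20 -0.002 -0.02 0 0 0 0; 20 -0.002 -0.02 0 0 0 0"

```text
t: 15.5
tcp_pos: [628.0, -270.1, 27.6]
tool_rot: [-2.347, -2.088, -0.002]
contact_force: [2.3, 9.7, 6.2]
opening: 31.2
grip_force: 62.2
```

Call:
move_arm --deltas "20 -0.001 -0.01 0 0 0 0; 20 -0.0015 -0.013 0 0 0 0; 20 -0.0015 -0.013 0 0 0 0"

```text
t: 15.75
tcp_pos: [627.9, -271.0, 27.6]
tool_rot: [-2.347, -2.088, -0.002]
contact_force: [2.5, 9.7, 6.7]
opening: 31.2
grip_force: 62.2
```

Now single fine steps of 0.8 mm.

Call:
move_arm --deltas "20 -0.0006 -0.005 0 0 0 0; 20 -0.0012 -0.01 0 0 0 0; 20 -0.0012 -0.01 0 0 0 0"

```text
t: 16.0
tcp_pos: [627.8, -271.7, 27.6]
tool_rot: [-2.347, -2.088, -0.002]
contact_force: [2.0, 9.6, 6.7]
opening: 31.2
grip_force: 62.2
```

Call:
move_arm --deltas "20 -0.0006 -0.005 0 0 0 0; 20 -0.0012 -0.01 0 0 0 0; 20 -0.0012 -0.01 0 0 0 0"

```text
t: 16.25
tcp_pos: [627.6, -272.6, 27.6]
tool_rot: [-2.347, -2.088, -0.002]
contact_force: [2.9, 9.9, 7.0]
opening: 30.9
grip_force: 62.2
```

Call:
move_arm --deltas "20 -0.0006 -0.005 0 0 0 0; 20 -0.0012 -0.01 0 0 0 0; 20 -0.0012 -0.01 0 0 0 0"

```text
t: 16.5
tcp_pos: [627.6, -273.4, 27.6]
tool_rot: [-2.347, -2.088, -0.002]
contact_force: [2.8, 9.2, 6.2]
opening: 30.9
grip_force: 62.2
```

Call:
move_arm --deltas "20 -0.0006 -0.005 0 0 0 0; 20 -0.0006 -0.005 0 0 0 0"

```text
t: 16.67
tcp_pos: [627.5, -273.8, 27.6]
tool_rot: [-2.347, -2.088, -0.002]
contact_force: [3.6, 10.0, 6.9]
opening: 31.2
grip_force: 62.2
```

Call:
move_arm --deltas "20 -0.0006 -0.005 0 0 0 0; 20 -0.0012 -0.01 0 0 0 0; 20 -0.0012 -0.01 0 0 0 0"

```text
t: 16.92
tcp_pos: [627.4, -274.6, 27.6]
tool_rot: [-2.347, -2.088, -0.002]
contact_force: [2.5, 10.2, 7.5]
opening: 31.1
grip_force: 62.2
```

Call:
move_arm --deltas "20 -0.0006 -0.005 0 0 0 0; 20 -0.0006 -0.005 0 0 0 0"

```text
t: 17.08
tcp_pos: [627.4, -275.0, 27.6]
tool_rot: [-2.347, -2.088, -0.002]
contact_force: [2.7, 8.5, 6.7]
opening: 30.9
grip_force: 62.2
```

Call:
move_arm --deltas "20 -0.0006 -0.005 0 0 0 0; 20 -0.0012 -0.01 0 0 0 0; 20 -0.0012 -0.01 0 0 0 0"

```text
t: 17.33
tcp_pos: [627.3, -275.7, 27.5]
tool_rot: [-2.347, -2.088, -0.002]
contact_force: [2.9, 9.3, 7.0]
opening: 30.9
grip_force: 62.2
```

Call:
move_arm --deltas "20 -0.0006 -0.005 0 0 0 0; 20 -0.0006 -0.005 0 0 0 0"

```text
t: 17.5
tcp_pos: [627.3, -276.2, 27.6]
tool_rot: [-2.347, -2.088, -0.002]
contact_force: [1.8, 9.5, 6.9]
opening: 31.2
grip_force: 62.2
```

Call:
move_arm --deltas "20 -0.0006 -0.005 0 0 0 0; 20 -0.0012 -0.01 0 0 0 0; 20 -0.0012 -0.01 0 0 0 0"

```text
t: 17.75
tcp_pos: [627.1, -277.0, 27.6]
tool_rot: [-2.347, -2.088, -0.002]
contact_force: [2.8, 9.9, 6.4]
opening: 30.7
grip_force: 62.2
```

Call:
move_arm --deltas "20 -0.0006 -0.005 0 0 0 0; 20 -0.0006 -0.005 0 0 0 0"

```text
t: 17.92
tcp_pos: [627.1, -277.4, 27.6]
tool_rot: [-2.347, -2.088, -0.002]
contact_force: [3.6, 9.7, 6.7]
opening: 31.1
grip_force: 62.2
```

Call:
move_arm --deltas "20 -0.0006 -0.005 0 0 0 0; 20 -0.0012 -0.01 0 0 0 0; 20 -0.0012 -0.01 0 0 0 0"

```text
t: 18.17
tcp_pos: [627.0, -278.2, 27.6]
tool_rot: [-2.347, -2.088, -0.002]
contact_force: [3.7, 10.5, 6.2]
opening: 31.2
grip_force: 62.2
```

Call:
move_arm --deltas "20 -0.0006 -0.005 0 0 0 0; 20 -0.0006 -0.005 0 0 0 0"

```text
t: 18.33
tcp_pos: [627.0, -278.5, 27.5]
tool_rot: [-2.347, -2.088, -0.002]
contact_force: [2.6, 9.9, 6.7]
opening: 30.9
grip_force: 62.2
```

Call:
move_arm --deltas "20 -0.0006 -0.005 0 0 0 0; 20 -0.0012 -0.01 0 0 0 0; 20 -0.0012 -0.01 0 0 0 0"

```text
t: 18.58
tcp_pos: [626.9, -279.4, 27.6]
tool_rot: [-2.347, -2.088, -0.002]
contact_force: [3.1, 9.5, 7.4]
opening: 31.4
grip_force: 62.2
```

Call:
move_arm --deltas "20 -0.0006 -0.005 0 0 0 0; 20 -0.0006 -0.005 0 0 0 0"

```text
t: 18.75
tcp_pos: [626.8, -279.7, 27.6]
tool_rot: [-2.347, -2.088, -0.002]
contact_force: [3.0, 10.6, 7.3]
opening: 31.0
grip_force: 62.2
```

Call:
move_arm --deltas "20 -0.0006 -0.005 0 0 0 0; 20 -0.0012 -0.01 0 0 0 0; 20 -0.0012 -0.01 0 0 0 0"

```text
t: 19.0
tcp_pos: [626.7, -280.6, 27.6]
tool_rot: [-2.347, -2.088, -0.002]
contact_force: [2.6, 10.1, 6.6]
opening: 31.3
grip_force: 62.2
```

Call:
move_arm --deltas "20 -0.0006 -0.005 0 0 0 0; 20 -0.0006 -0.005 0 0 0 0"

```text
t: 19.17
tcp_pos: [626.6, -281.0, 27.6]
tool_rot: [-2.347, -2.088, -0.002]
contact_force: [2.7, 9.3, 6.3]
opening: 31.2
grip_force: 62.2
```

Call:
move_arm --deltas "20 -0.0006 -0.005 0 0 0 0; 20 -0.0012 -0.01 0 0 0 0; 20 -0.0012 -0.01 0 0 0 0"

```text
t: 19.42
tcp_pos: [626.6, -281.8, 27.6]
tool_rot: [-2.347, -2.088, -0.002]
contact_force: [3.4, 10.1, 7.1]
opening: 31.1
grip_force: 62.2
```

Call:
move_arm --deltas "20 -0.0006 -0.005 0 0 0 0; 20 -0.0006 -0.005 0 0 0 0"

```text
t: 19.58
tcp_pos: [626.5, -282.1, 27.6]
tool_rot: [-2.347, -2.088, -0.002]
contact_force: [2.5, 10.4, 6.1]
opening: 30.9
grip_force: 62.2
```

Call:
move_arm --deltas "20 -0.0006 -0.005 0 0 0 0; 20 -0.0012 -0.01 0 0 0 0; 20 -0.0012 -0.01 0 0 0 0"

```text
t: 19.83
tcp_pos: [626.4, -282.9, 27.6]
tool_rot: [-2.347, -2.088, -0.002]
contact_force: [2.7, 9.5, 7.1]
opening: 30.8
grip_force: 62.2
```

Call:
move_arm --deltas "20 -0.0006 -0.005 0 0 0 0; 20 -0.0006 -0.005 0 0 0 0"

```text
t: 20.0
tcp_pos: [626.4, -283.4, 27.6]
tool_rot: [-2.347, -2.088, -0.002]
contact_force: [2.0, 10.3, 6.3]
opening: 31.0
grip_force: 62.2
```

Call:
move_arm --deltas "20 -0.0006 -0.005 0 0 0 0; 20 -0.0012 -0.01 0 0 0 0; 20 -0.0012 -0.01 0 0 0 0"

```text
t: 20.25
tcp_pos: [626.3, -283.8, 27.6]
tool_rot: [-2.347, -2.088, -0.002]
contact_force: [3.0, 13.8, 8.4]
opening: 31.0
grip_force: 62.4
```

Call:
move_arm --deltas "20 -0.0006 -0.005 0 0 0 0; 20 -0.0006 -0.005 0 0 0 0"

```text
t: 20.42
tcp_pos: [626.3, -283.8, 27.6]
tool_rot: [-2.346, -2.088, -0.003]
contact_force: [5.3, 15.8, 7.6]
opening: 31.1
grip_force: 62.5
```

The stop is felt: position holds at -283.8 and the push rises about 6 N above drag. One tiny nudge to confirm.

Call:
move_arm --deltas "20 0 -0.001 0 0 0 0; 20 -0.0002 -0.002 0 0 0 0; 20 -0.0002 -0.002 0 0 0 0; 20 -0.0002 -0.002 0 0 0 0"

```text
t: 20.75
tcp_pos: [626.3, -283.8, 27.6]
tool_rot: [-2.346, -2.088, -0.003]
contact_force: [4.3, 16.3, 9.9]
opening: 31.3
grip_force: 62.5
```

Call:
move_arm --deltas "36 0 0 0 0 0 0; 42 0 0 0 0 0 0; 46 0 0 0 0 0 0; 46 0 0 0 0 0 0; 46 0 0 0 0 0 0; 46 0 0 0 0 0 0"

```text
t: 21.25
tcp_pos: [625.7, -285.5, 27.2]
tool_rot: [-2.347, -2.088, 0.0]
contact_force: [-0.5, 0.1, -0.7]
opening: 46.1
grip_force: 0.0
```

Call:
move_arm --deltas "46 0 0 0.1 0 0 0; 46 0 0 0.3 0 0 0; 46 0 0 0.6 0 0 0; 46 0 0 0.9 0 0 0; 46 0 0 0.9 0 0 0"

```text
t: 21.67
tcp_pos: [627.9, -286.5, 104.7]
tool_rot: [2.342, 2.084, 0.003]
contact_force: [0.5, -0.2, 0.5]
opening: 46.3
grip_force: 0.0
```

Call:
move_arm --deltas "46 0 0 0.5 0 0 0; 46 0 0 0.9 0 0 0; 46 0 0 0.9 0 0 0; 46 0 0 0.9 0 0 0"

```text
t: 22.0
tcp_pos: [626.8, -285.8, 173.8]
tool_rot: [2.344, 2.086, 0.002]
contact_force: [0.3, 0.3, -0.5]
opening: 46.3
grip_force: 0.0
```

Run:
```python
from h import *
d=robot.get_image("wrist");s=robot.sense();print(s["t"],s["tcp_pos"],s["contact_force"],s["opening"]);cv2.imwrite("pics/w7.png",d["image"])
```

```text
22.05 [ 625.92612275 -285.37518008  171.98757325] [-0.54398678  0.41888355 -1.47957362] 45.729110519658654
```

View pics/w7.png

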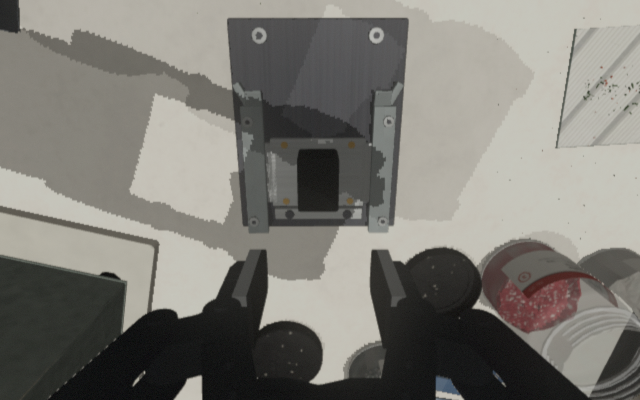

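The shoe sits square in the slots with its front edge (row 206) against the stop bar (rows 207–225). The surroundings look undisturbed and the gripper is clear, so I hand it in.

```bash
python3 -c "
from station import robot
print(robot.job_done())"
```

```text
the job is handed in; nothing more can be done
None
```

The shoe sits square in the bracket, past both clip pairs and against the stop bar (final push about 6 N above drag); it is released, the gripper is clear, and the job was handed in at about 22 s.

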